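# Take two stacks of bench kit apart into their own trays

### The arm

A 6-joint arm with a two-finger parallel gripper is mounted at the origin on a cart in front of the work surface, level with it; the furniture and walls round the work are solid. World frame = base frame: x ahead of the robot, y to its left, z up, the work surface at z = 0. Lengths are in m, angles in rad, forces in N, time in s.
With the tool pointing down it reaches from about 0.25 to 0.775 m from the base axis. Payload 4 kg.
Tool frame: the origin (TCP) lies midway between the tips of the shut fingers; the grasp point (between the pads) lies 19 mm behind it (env.tcp_to_grasp is the distance from the TCP to the grasp point, in m); z points along the fingers, y is the line along which they close (so a half turn about z gives the same grasp; the last joint's range is limited). The gripper opens to 85 mm and grips with 20 to 120 N. Pads are 22 mm wide; open, the fingers measure 114 mm over their backs; the gripper's body (76 mm by 85 mm) begins 54 mm behind the grasp point. The pads swing forward as they close: fully open they stand 13 mm farther back than shut.
Start: joints at [-1.383, 0.087, 1.371, -0, 1.684, -0.103], TCP at [0.158, -0.527, 0.231] pointing down, gripper open.
Joint ranges: [-3.1, 3.1], [-0.76, 2.03], [0.27, 2.55], [-1.08, 4.22], [0.17, 2.65], [-2.57, 2.57]. Speed limits (rad/s): [2.79, 2.79, 3.14, 3.14, 3.14, 3.14].

### API

Orientations are given as a rotation vector (axis times angle).
In Python, from plant import env, gripper_to, solver, grab_frame, hand_in, look_for, outline_of, monitor gives the robot as it stands. Calls block until the motion is done:
- env.reach(position, orientation): joint-space move of the TCP to a pose.
- env.line_to(position, ori=None, rate=0.15): straight line of the TCP; ori=None keeps the orientation; rate is the mean speed in m/s.
- env.set_joints(angles): joint-space move.
- gripper_to(opening, newtons=None): finger opening in m; newtons is the grip in N (None keeps the last); returns when the fingers have stopped.
- env.wait(seconds).
- solver.inverse_kinematics(position, orientation): joint angles nearest the present ones, or None.
- grab_frame(name): name is "scene" or "top" or "wrist"; returns a dict with "pixels" (384x512x3 uint8, blue, green, red), "fx", "fy", "cx", "cy" (pixels), "k1" (the pictures are not rectified: a ray, as slopes to the right and down, at radius r is drawn at 1 + k1 r^2 times it, then the intrinsics apply), "R" (3x3) and "t" (3): a world point X has camera coordinates R X + t. Camera axes: x right, y down, z forward; pixel columns grow to the right and rows downward; lengths in m; the calibration is good to about 2 mm. A picture is of the moment at which its call begins. There is no depth.
A pose or a line that the arm cannot do raises env.MotionError and nothing moves.
- hand_in(): hands the job in; it is judged then, once.
Trained networks look in a picture, given as the dict that the camera call returned (one of the last four; its "shot" number tells which), for a name from the list of things; names that differ only in an ending like _2 or _b are one class to them, and where a whole thing is asked for, a point or a joint stands for the part that bears it (a point fixed in the world has none). Each returns a list of dicts, best first, with "confidence" (0 to 1); they miss things now and then, are a little off and sometimes report something else, mostly with a low value. They report only what shows in the picture. A call takes as long as a camera call.
- look_for(picture, target): "rect" ([left, top, right, bottom] in pixels, round what is visible of it).
- outline_of(picture, target): "pixels" (384x512 bool, what is visible of it) and "rect" ([left, top, right, bottom] in pixels, round what is visible of it).
Readings, each from a call of its own:
- monitor.read_time(): time.
- monitor.read_q(): joint angles.
- monitor.read_qd(): joint speeds.
- monitor.read_tau(): joint torques, N m.
- monitor.read_eef_pos(): TCP position.
- monitor.read_tool_rot(): TCP orientation.
- monitor.read_wrist_force(): force on the tool from outside, world axes, zero at the start.
- monitor.read_moment(): the same for the moment, N m.
- monitor.read_gripper_width(): finger opening in m.
- monitor.read_gripper_force(): force on a finger pad.
Only numpy, scipy, OpenCV 4.12 (cv2) and the standard library are available. Lean on these libraries where they do the work, as an engineer would, in place of code of your own. Each camera call takes 0.05 s, during which the arm holds its last target. There are 200 camera calls.

### The job

The bench kit has been piled into two stacks: the vial on the timer on the cuvette box, and the bottle on the small tube rack. Take both stacks apart and put each of the five things into the grey tray made for its shape and size, flat on the tray's floor inside the rim, so that every thing ends in its own tray. Keep the vial and the bottle upright throughout.

Things in the scene. Friction and masses are not known exactly. Their poses are not given: they have to be found in the camera images.
- vial: small glass vial with a yellow screw cap, 52 mm tall, body 22 mm in diameter (cap 21.6 mm), standing upright on the timer; origin at the centre of its underside, z up along its axis; about 22 g
- timer: white square countdown timer with three keys and a display, lying flat on the cuvette box and overhanging it a little; body 64 mm (x) by 65 mm (y), 16 mm thick (display and keys at most 18 mm); origin at the centre of its underside, x towards the display edge; about 55 g
- cuvette_box: clear box with a blue-and-clear lid (shut for good), bottom of the first stack, lying on the bench; 78 mm long (x), 56 mm wide (y), 24 mm high; origin at the centre of its underside; a strip at its +x end sticks out from under the timer; about 60 g
- bottle: white squat plastic bottle with a blue screw cap, standing upright on the small rack (its slightly domed underside lets it lean by up to 0.06 rad); body 44 mm in diameter with upright sides from about 5 to 30 mm above its underside, 66 mm tall with its 22 mm cap (the cap is the part above 50 mm); origin at the centre of its underside, z up; about 70 g
- rack: small empty white tube rack of thin bars, bottom of the second stack, standing on the bench; 48 mm wide (x), 90 mm long (y), 52 mm high, open lattice with bars along its long sides at heights 22 to 25 mm and 48 to 52 mm; origin at the centre of its underside; about 80 g
- vial_tray: the vial's place: the smallest, round grey cup, inside 38 mm in diameter, rim 12 mm high, about 52 mm across outside (fixed; origin at the centre of its underside, z up; floor 5 mm thick, so a thing in it stands 5 mm above the bench)
- timer_tray: the timer's place: the square grey plastic tray, rim 11 mm high and 4 mm thick, a finger notch about 36 to 40 mm wide in the middle of each side; inside 77 by 77 mm (fixed; origin at the centre of its underside, z up; floor 5 mm thick, so a thing in it stands 5 mm above the bench)
- box_tray: the cuvette box's place: the shorter, broader oblong grey plastic tray, rim 11 mm high and 4 mm thick, a finger notch about 36 to 40 mm wide in the middle of each side; inside 90 mm along x by 68 mm along y (fixed; origin at the centre of its underside, z up; floor 5 mm thick, so a thing in it stands 5 mm above the bench)
- bottle_tray: the bottle's place: the larger round grey coaster, inside 60 mm in diameter, rim 11 mm high, about 74 mm across outside (fixed; origin at the centre of its underside, z up; floor 5 mm thick, so a thing in it stands 5 mm above the bench)
- rack_tray: the rack's place: the longest, narrowest oblong grey plastic tray, rim 11 mm high and 4 mm thick, a finger notch about 36 to 40 mm wide in the middle of each side; inside 62 mm along x by 104 mm along y (fixed; origin at the centre of its underside, z up; floor 5 mm thick, so a thing in it stands 5 mm above the bench)

How it is judged:
By the outcome, as a careful person would: the job done as asked, in the order asked, and still so for the second after the job is handed in, with the robot touching nothing.
It also fails if it takes over 128 s, if anything falls off the work surface, if the arm or the gripper's body presses on something with over 40 N, if the wrist force passes 120 N, or if a joint passes its speed limit or range.

## Working session

There is one attempt and no reset: what is moved stays moved. The work goes in short steps, each a Python script; the robot and the scene stay as the last script left them, time stands still between calls to the robot, and variables do not carry over. Pictures are saved under pics/ and viewed, at most 14 in all, crops included, and the job is handed in when it is done.

```bash
ls; mkdir -p pics
cat > h.py <<'E'
import numpy as np, cv2
from plant import env, gripper_to, solver, grab_frame, hand_in, look_for, outline_of, monitor
def project(f,X):
    c=(f["R"]@np.atleast_2d(X).T).T+f["t"]; s=c[:,:2]/c[:,2:]; r2=(s**2).sum(1,keepdims=True); s=s*(1+f["k1"]*r2)
    return s*[f["fx"],f["fy"]]+[f["cx"],f["cy"]]
def to_plane(f,px,z):
    px=np.atleast_2d(px).astype(float); d=(px-[f["cx"],f["cy"]])/[f["fx"],f["fy"]]; s=d.copy()
    for _ in range(20): s=d/(1+f["k1"]*(s**2).sum(1,keepdims=True))
    R=np.array(f["R"]); C=-R.T@f["t"]; r=(R.T@np.c_[s,np.ones(len(s))].T).T
    return C+r*((z-C[2])/r[:,2])[:,None]
E
python3 - <<'E'
from h import *
for n in ("scene","top"):
    f=grab_frame(n); cv2.imwrite(f"pics/{n}0.png",f["pixels"]); print(n,np.round(-np.array(f["R"]).T@f["t"],3),f["fx"],f["k1"])
    for o in "vial timer cuvette_box bottle rack vial_tray timer_tray box_tray bottle_tray rack_tray".split():
        print(o,[(np.round(d["rect"]).tolist(),round(d["confidence"],2)) for d in look_for(f,o)[:2]])
print(monitor.read_time(),monitor.read_tool_rot())
E
```

```text
pics
scene [-0.485 -0.793  0.698] 489.45971711423874 0.006714397349659742
vial [([289.0, 218.0, 298.0, 242.0], 0.57)]
timer [([276.0, 234.0, 306.0, 250.0], 0.86), ([186.0, 198.0, 191.0, 205.0], 0.73)]
cuvette_box [([276.0, 239.0, 311.0, 261.0], 0.66)]
bottle [([239.0, 153.0, 251.0, 172.0], 0.66)]
rack [([229.0, 167.0, 264.0, 190.0], 0.94), ([305.0, 199.0, 346.0, 219.0], 0.16)]
vial_tray [([234.0, 210.0, 258.0, 220.0], 0.64)]
timer_tray [([357.0, 235.0, 401.0, 264.0], 0.8)]
box_tray []
bottle_tray []
rack_tray [([301.0, 195.0, 346.0, 219.0], 0.61)]
top [0.343 0.025 1.337] 400.8120026917919 -0.005179802816076466
vial [([317.0, 216.0, 325.0, 231.0], 0.42)]
timer [([306.0, 215.0, 335.0, 240.0], 0.58)]
cuvette_box [([316.0, 214.0, 330.0, 219.0], 0.51), ([317.0, 220.0, 324.0, 227.0], 0.4)]
bottle [([206.0, 150.0, 218.0, 165.0], 0.59), ([126.0, 174.0, 158.0, 208.0], 0.5)]
rack [([197.0, 148.0, 229.0, 168.0], 0.66), ([306.0, 215.0, 329.0, 240.0], 0.58)]
vial_tray [([249.0, 199.0, 260.0, 216.0], 0.69)]
timer_tray [([351.0, 163.0, 379.0, 191.0], 0.7)]
box_tray [([125.0, 173.0, 159.0, 206.0], 0.79), ([198.0, 150.0, 226.0, 167.0], 0.57)]
bottle_tray [([181.0, 211.0, 205.0, 236.0], 0.84)]
rack_tray [([284.0, 146.0, 318.0, 164.0], 0.69)]
1.1 [ 3.10836193e+00  4.55183587e-01 -2.62913241e-05]
```

Run:
```python
import cv2
a=cv2.imread("pics/top0.png")[130:260,100:400]; cv2.imwrite("pics/topc.png",cv2.resize(a,None,fx=2.66,fy=2.66,interpolation=cv2.INTER_CUBIC))
a=cv2.imread("pics/scene0.png")[130:290,150:420]; cv2.imwrite("pics/scenec.png",cv2.resize(a,None,fx=2.9,fy=2.9,interpolation=cv2.INTER_CUBIC))
```

```text
(no output)
```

View pics/topc.png

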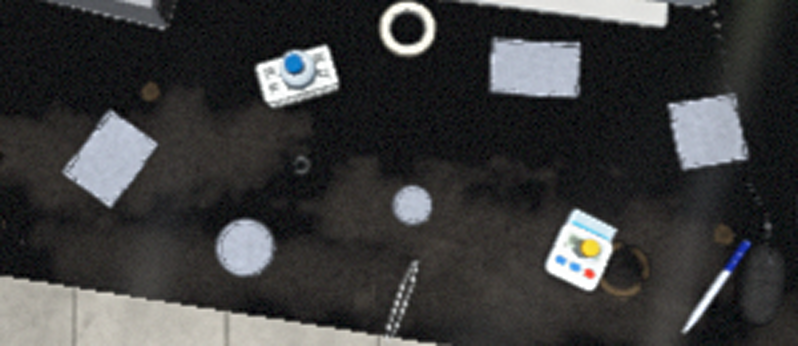

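View pics/scenec.png

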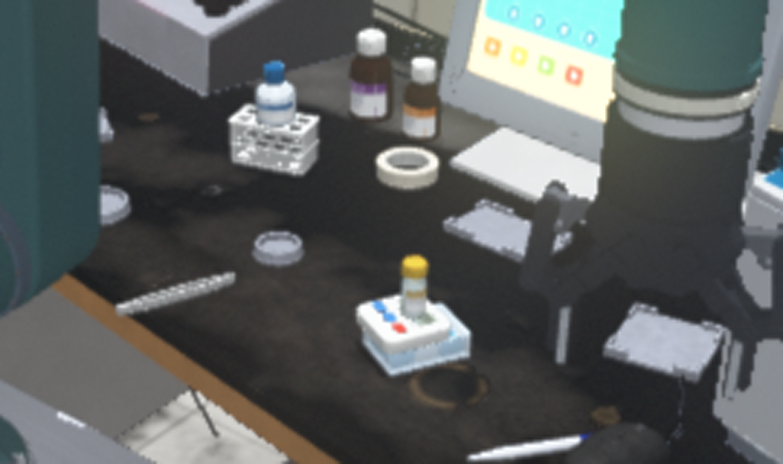

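The top view (crop offset 100,130, scale 2.66) shows both stacks: the timer stack at about (318,224) full-frame and the bottle and rack at about (212,158). The trays are rack (301,156), timer (365,179), box (141,190), vial (255,207) and bottle (192,222). Network names agree with the tray shapes. Next I'll measure coarse poses.

```bash
cat >> h.py <<'E'
def outl(f,o,z,near=None,r=0.08):
    """metric outline at height z: centre, sizes, long-side angle"""
    for d in outline_of(f,o):
        m=d["pixels"].astype(np.uint8)
        cs=cv2.findContours(m,cv2.RETR_EXTERNAL,cv2.CHAIN_APPROX_NONE)[0]
        c=max(cs,key=cv2.contourArea)[:,0,:]
        P=to_plane(f,c,z)[:,:2]
        q,s,a=cv2.minAreaRect((P*1000).astype(np.float32))
        if s[0]<s[1]: s=(s[1],s[0]); a+=90
        q=np.array(q)/1000
        if near is None or np.hypot(*(q-near))<r: return q,np.array(s),(a+90)%180-90,d["confidence"]
E
python3 - <<'E'
from h import *
f=grab_frame("top")
for o,z in dict(vial_tray=.012,timer_tray=.011,box_tray=.011,bottle_tray=.011,rack_tray=.011,timer=.04,rack=.052,bottle=.1,vial=.092).items():
    r=outl(f,o,z); print(o, r and (np.round(r[0],3),np.round(r[1],1),np.round(r[2],1),round(r[3],2)))
E
```

```text
vial_tray (array([0.419, 0.207]), array([69.3, 65.8]), np.float64(-0.5), 0.74)
timer_tray (array([ 0.55 , -0.376]), array([86. , 85.8]), np.float64(7.3), 0.63)
box_tray (array([0.533, 0.375]), array([99.2, 75.1]), np.float64(-35.3), 0.58)
bottle_tray (array([0.418, 0.206]), array([70.1, 68.2]), np.float64(-64.5), 0.96)
rack_tray (array([ 0.637, -0.16 ]), array([115.1,  71.7]), np.float64(84.4), 0.67)
timer (array([ 0.396, -0.201]), array([68.8, 68.4]), np.float64(61.9), 0.65)
rack (array([ 0.628, -0.154]), array([111.8,  70.9]), np.float64(85.6), 0.74)
bottle (array([0.621, 0.133]), array([45.2, 40.9]), np.float64(-0.8), 0.62)
vial None
```

```bash
cat >> h.py <<'E'
from scipy.spatial.transform import Rotation as Ro
def ori(yaw): return (Ro.from_euler('z',yaw)*Ro.from_euler('x',np.pi)).as_rotvec()
E
python3 - <<'E'
from h import *
f=grab_frame("top"); cv2.imwrite("pics/top1.png",cv2.resize(f["pixels"],None,fx=1.5,fy=1.5,interpolation=cv2.INTER_CUBIC))
print(to_plane(f,[[254.5,207.3],[212,158]],.012))
t=monitor.read_time()
env.reach([0.33,-0.2,0.33],ori(0)); print(monitor.read_time()-t, monitor.read_q())
f=grab_frame("wrist"); cv2.imwrite("pics/w1.png",f["pixels"]); print(-np.array(f["R"]).T@f["t"],f["R"],f["fx"])
for o,z in dict(vial=.093,timer=.040,cuvette_box=.024,timer_tray=.011,rack_tray=.011,vial_tray=.012).items():
    r=outl(f,o,z); print(o, r and (np.round(r[0],4),np.round(r[1],1),np.round(r[2],1),round(r[3],2)))
E
```

```text
[[4.63912633e-01 6.43943971e-05 1.20000000e-02]
 [6.34037195e-01 1.38938698e-01 1.20000000e-02]]
1.4250000000000003 [-6.93009295e-01 -2.77367326e-01  1.51169570e+00 -3.51775347e-04
  1.90786168e+00  8.78348492e-01]
[ 0.41437596 -0.20092022  0.47125711] [[-8.75021417e-07 -9.99999991e-01 -1.31424104e-04]
 [-9.43889233e-01 -4.25784895e-05  3.30262190e-01]
 [-3.30262193e-01  1.24338783e-04 -9.43889225e-01]] 327.3471773029271
vial (array([ 0.4026, -0.2053]), array([21.7, 20.8]), np.float64(45.8), 0.81)
timer (array([ 0.3949, -0.201 ]), array([67.4, 66.9]), np.float64(-27.5), 0.56)
cuvette_box (array([ 0.432, -0.221]), array([57.5, 20.9]), np.float64(61.9), 0.97)
timer_tray (array([ 0.5041, -0.3606]), array([44.1,  5.9]), np.float64(-88.4), 0.43)
rack_tray None
vial_tray (array([ 0.4645, -0.0036]), array([52.7, 50.2]), np.float64(56.5), 0.75)
```

View pics/w1.png

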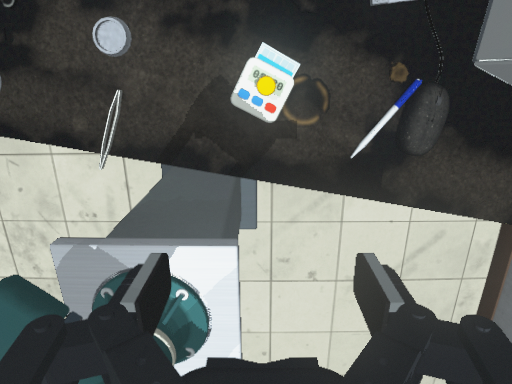

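View pics/top1.png

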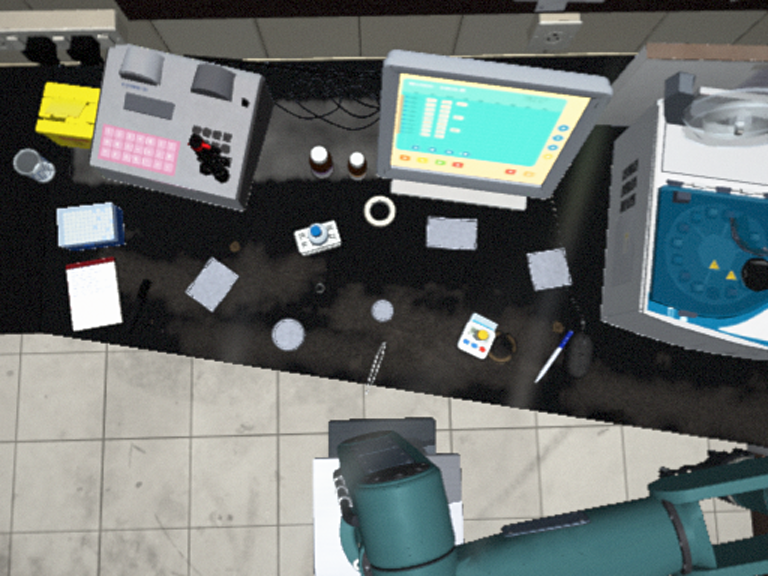

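The wrist view shows the vial at (266,86) on the timer at (265,90), with the blue box strip at (280,57) and the vial cup at (111,36). Sizes measured in metres match the given ones. Next I'll move the vial.

```bash
cat >> h.py <<'E'
def pick(xy,z,yaw,w0,N,up=.15,hover=.12):
    gripper_to(w0,N)
    o=ori(yaw)
    env.reach([*xy,z+hover],o); env.line_to([*xy,z+.02],o,rate=.2); env.line_to([*xy,z],o,rate=.06)
    gripper_to(0,N); print("grip",round(monitor.read_gripper_width(),4),monitor.read_gripper_force())
    env.line_to([*xy,z+.03],o,rate=.08); env.line_to([*xy,up],o,rate=.25)
    print("lifted",round(monitor.read_gripper_width(),4),"t",monitor.read_time())
def lower(xy,z,yaw,up=.15,below=.003):
    o=ori(yaw); env.reach([*xy,up],o); env.line_to([*xy,z+.025],o,rate=.2); env.line_to([*xy,z+.003],o,rate=.05)
    env.wait(.15); f0=monitor.read_wrist_force()[2]; zz=z+.003
    while zz>z-below:
        zz-=.0007; env.line_to([*xy,zz],o,rate=.03); d=monitor.read_wrist_force()[2]-f0
        if d>1.2: break
    print("down at",round(zz-z,4),"dF",round(d,2))
    return zz
def release(xy,zz,yaw,w,up=.16):
    o=ori(yaw); gripper_to(w); env.wait(.2); env.line_to([*xy,zz+.06],o,rate=.1); env.line_to([*xy,up],o,rate=.25)
    print("t",monitor.read_time())
E
python3 - <<'E'
from h import *
pick([.4026,-.2053],.052,0,.05,20)
p=[.464,-.002]; z=lower(p,.052-.040+.005,0); release(p,z,0,.040)
f=grab_frame("wrist"); cv2.imwrite("pics/w2.png",f["pixels"])
for o,z in dict(vial=.057,vial_tray=.012).items():
    r=outl(f,o,z); print(o, r and (np.round(r[0],4),np.round(r[1],1),np.round(r[2],1),round(r[3],2)))
env.reach([.33,-.2,.26],ori(0))
f=grab_frame("wrist"); cv2.imwrite("pics/w3.png",f["pixels"])
for o,z in dict(timer=.040,cuvette_box=.024).items():
    r=outl(f,o,z); print(o, r and (np.round(r[0],4),np.round(r[1],1),np.round(r[2],1),round(r[3],2)))
cv2.imwrite("pics/w23.png",np.hstack([cv2.imread("pics/w2.png"),cv2.imread("pics/w3.png")])[:,::1][:, :])
a=cv2.imread("pics/w23.png"); cv2.imwrite("pics/w23.png",cv2.resize(a,(800,300),interpolation=cv2.INTER_AREA))
E
```

```text
grip 0.0212 21.577833350747824
lifted 0.0215 t 7.0417
down at 0.0002 dF 2.59
t 12.0833
vial (array([0.4413, 0.1714]), array([64.1, 58.2]), np.float64(-54.1), 0.58)
vial_tray (array([0.472 , 0.0007]), array([48.6, 43.3]), np.float64(-80.0), 0.65)
timer (array([ 0.3951, -0.2004]), array([66.1, 65.6]), np.float64(63.4), 0.91)
cuvette_box (array([ 0.4322, -0.2212]), array([55.6, 19.1]), np.float64(62.3), 0.91)
```

View pics/w23.png

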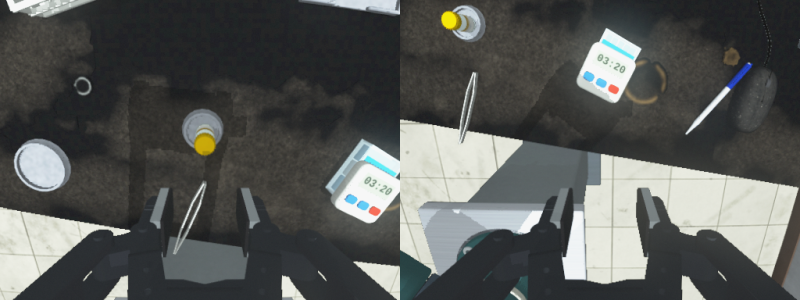

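The left half shows the vial upright in its cup at (203,133). The right half shows the timer undisturbed at (605,70). I'll refine the timer tray from near, then pick the timer.

Run:
```python
from h import *
env.reach([.45,-.33,.26],ori(0))
f=grab_frame("wrist"); cv2.imwrite("pics/w4.png",f["pixels"])
for o,z in dict(timer_tray=.011,rack_tray=.011).items():
    r=outl(f,o,z); print(o, r and (np.round(r[0],4),np.round(r[1],1),np.round(r[2],1),round(r[3],2)))
pick([.395,-.2004],.023,np.deg2rad(-27.3),.082,30)
f=grab_frame("wrist"); cv2.imwrite("pics/w5.png",f["pixels"])
a=np.hstack([cv2.imread("pics/w4.png"),f["pixels"]]); cv2.imwrite("pics/w45.png",cv2.resize(a,(800,300),interpolation=cv2.INTER_AREA))
```

```text
timer_tray (array([ 0.5498, -0.377 ]), array([86.3, 84.9]), np.float64(-81.5), 0.63)
rack_tray (array([ 0.6057, -0.1611]), array([112.6,  16.1]), np.float64(88.1), 0.94)
grip 0.0643 34.07267689704895
lifted 0.0643 t 18.0417
```

View pics/w45.png

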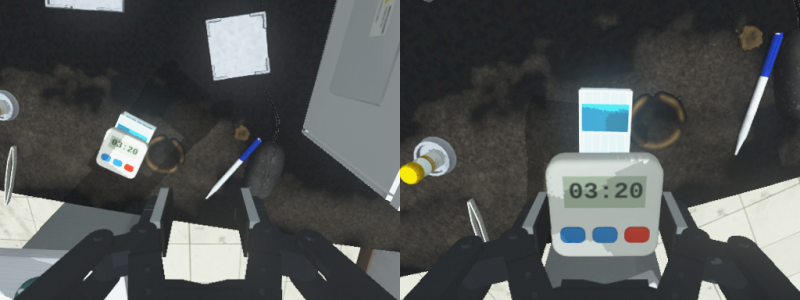

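Left half: the timer tray is at (238,45), clear of the centrifuge. Right half: the timer is held level and the box is left behind. Next I'll place the timer and look again at the box.

Run:
```python
from h import *
p=[.5498,-.3768]; y=np.deg2rad(8); z=lower(p,.004,y); release(p,z,y,.077)
env.reach([.45,-.33,.26],ori(0)); f=grab_frame("wrist")
for o,z in dict(timer=.021,timer_tray=.011,cuvette_box=.024).items():
    r=outl(f,o,z); print(o, r and (np.round(r[0],4),np.round(r[1],1),np.round(r[2],1),round(r[3],2)))
env.reach([.33,-.2,.26],ori(0)); g=grab_frame("wrist")
for o,z in dict(cuvette_box=.024).items():
    r=outl(g,o,z); print(o, r and (np.round(r[0],4),np.round(r[1],1),np.round(r[2],1),round(r[3],2)))
cv2.imwrite("pics/w67.png",cv2.resize(np.hstack([f["pixels"][:256],g["pixels"][:256]]),(800,200),interpolation=cv2.INTER_AREA))
print(monitor.read_time())
```

```text
down at -0.0005 dF 3.65
t 23.5417
timer (array([ 0.5491, -0.3761]), array([65.8, 65.8]), np.float64(8.3), 0.97)
timer_tray (array([ 0.55  , -0.3774]), array([86.5, 85.4]), np.float64(8.2), 0.57)
cuvette_box (array([ 0.41  , -0.2101]), array([86.7, 58.3]), np.float64(-28.8), 0.97)
cuvette_box (array([ 0.4067, -0.2069]), array([78.2, 56.9]), np.float64(-28.7), 0.62)
25.2333
```

View pics/w67.png

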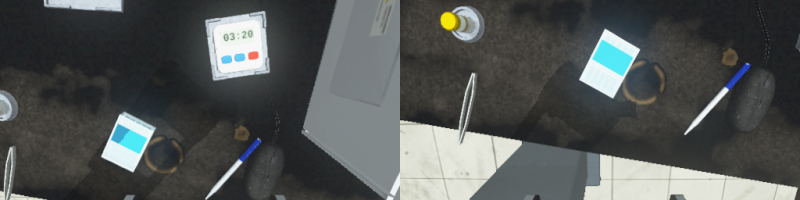

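The timer is seated in its tray at (240,45), within 1 mm of its centre. The box is at (610,63) with the expected size. I'll carry the box over, refining its tray on the way.

Run:
```python
from h import *
pick([.4067,-.2072],.004,np.deg2rad(151.4),.076,30)
env.reach([.52,.23,.27],ori(np.pi/2)); f=grab_frame("wrist"); cv2.imwrite("pics/w8.png",f["pixels"])
for o,z in dict(box_tray=.011,bottle_tray=.011).items():
    r=outl(f,o,z); print(o, r and (np.round(r[0],4),np.round(r[1],1),np.round(r[2],1),round(r[3],2)))
print(monitor.read_time())
```

```text
grip 0.0555 33.87614160776138
lifted 0.0553 t 30.2167
box_tray (array([0.5338, 0.3776]), array([97.4, 76.4]), np.float64(-36.7), 0.67)
bottle_tray (array([0.4198, 0.2123]), array([69.7, 68.7]), np.float64(47.7), 0.6)
32.0917
```

View pics/w8.png

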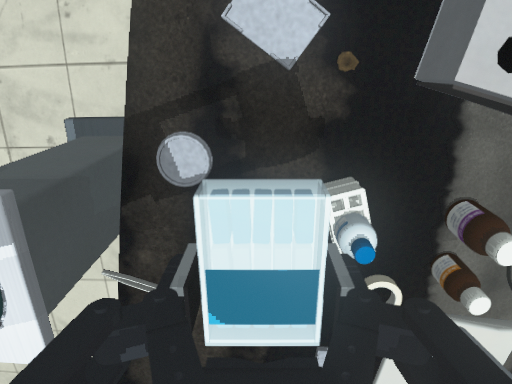

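The box is held square. Its tray at (275,25) is cut off by the frame, so I'll take one more look from closer and then place.

Run:
```python
from h import *
env.reach([.53,.28,.27],ori(np.pi/2)); f=grab_frame("wrist")
r=outl(f,"box_tray",.011); print(np.round(r[0],4),r[1],r[2],r[3])
p,y=[.5335,.376],-35.8
if np.all(abs(r[1]-[98,76])<4): p,y=list(r[0]),r[2]
y=np.deg2rad(y+180); z=lower(p,.009,y); release(p,z,y,.068,up=.17)
env.reach([.53,.26,.27],ori(np.pi/2)); f=grab_frame("wrist"); cv2.imwrite("pics/w9.png",f["pixels"])
for o,z in dict(cuvette_box=.029,box_tray=.011,bottle_tray=.011,bottle=.118,rack=.052).items():
    r=outl(f,o,z); print(o, r and (np.round(r[0],4),np.round(r[1],1),np.round(r[2],1),round(r[3],2)))
env.reach([.62,.02,.27],ori(np.pi/2)); g=grab_frame("wrist"); cv2.imwrite("pics/w10.png",g["pixels"])
for o,z in dict(bottle=.118,rack=.052,bottle_tray=.011).items():
    r=outl(g,o,z); print(o, r and (np.round(r[0],4),np.round(r[1],1),np.round(r[2],1),round(r[3],2)))
r=look_for(g,"bottle"); print(r)
cv2.imwrite("pics/w910.png",cv2.resize(np.hstack([f["pixels"],g["pixels"]]),(800,300),interpolation=cv2.INTER_AREA))
print(monitor.read_time())
```

```text
[0.5343 0.3779] [97.70613098 76.97209167] -36.41222381591797 0.89
down at 0.0002 dF 1.47
t 37.55
cuvette_box (array([0.5339, 0.3771]), array([77.9, 56.9]), np.float64(-36.3), 0.79)
box_tray (array([0.534 , 0.3779]), array([97.5, 76. ]), np.float64(-36.7), 0.96)
bottle_tray (array([0.4199, 0.2132]), array([70.2, 68.5]), np.float64(27.6), 0.66)
bottle (array([0.6088, 0.176 ]), array([38.2, 32.6]), np.float64(27.7), 0.63)
rack (array([0.6232, 0.1515]), array([110. ,  50.7]), np.float64(-73.7), 0.93)
bottle (array([0.6258, 0.1323]), array([40.1, 38.3]), np.float64(0.2), 0.74)
rack (array([0.6337, 0.1138]), array([49.3, 38.2]), np.float64(13.9), 0.9)
bottle_tray (array([0.4222, 0.1806]), array([58.3, 16.8]), np.float64(-2.2), 0.63)
[{'rect': [244.8, 16.4, 297.6, 67.7], 'confidence': 0.91}]
39.8667
```

View pics/w910.png

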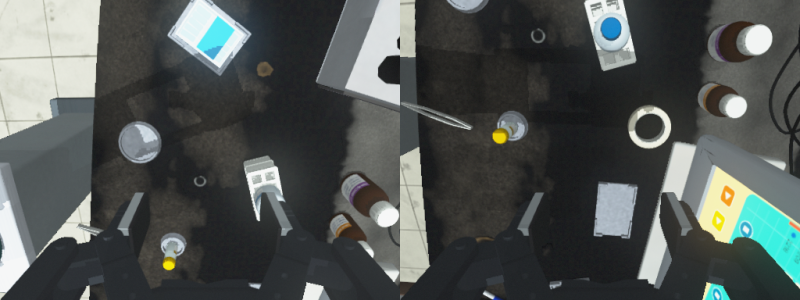

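Left half: the box is seated in its tray at (208,35), within 1 mm. Right half: the bottle cap is at (610,28) on the rack. I'll take one nadir look, then pick the bottle.

Run:
```python
from h import *
env.reach([.62,.07,.27],ori(np.pi/2)); g=grab_frame("wrist"); C=-np.array(g["R"]).T@g["t"]; print(C)
for o,z in dict(bottle=.085,rack=.052).items():
    r=outl(g,o,z); print(o, r and (np.round(r[0],4),np.round(r[1],1),np.round(r[2],1),round(r[3],2)))
    if o=="bottle": b=r
hsv=cv2.cvtColor(g["pixels"],cv2.COLOR_BGR2HSV); m=((hsv[...,0]>95)&(hsv[...,0]<125)&(hsv[...,1]>130)&(hsv[...,2]>60)).astype(np.uint8)
n,l,s,c=cv2.connectedComponentsWithStats(m)
for i in range(1,n):
    if s[i,4]>100: print("blue",c[i],s[i,4],to_plane(g,c[i],.116)[0])
cv2.imwrite("pics/w11.png",g["pixels"][:300])
```

```text
[0.61894424 0.1565523  0.41176844]
bottle (array([0.6269, 0.1367]), array([43.7, 43.4]), np.float64(43.9), 0.8)
rack None
blue [269.56603774  97.26415094] 477 [0.62558926 0.13771162 0.116     ]
```

View pics/w11.png

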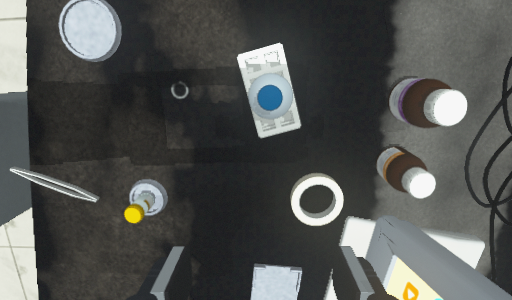

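The bottle cap is at (270,97), centred on its body, and the rack is at (268,90). The outline is 43.6 mm against the 44 mm given. I'll pick it now.

Run:
```python
from h import *
y=np.deg2rad(105)
pick([.6265,.1367],.060,y,.07,30,up=.2)
env.reach([.43,.10,.27],ori(np.pi/2)); f=grab_frame("wrist"); cv2.imwrite("pics/w12.png",f["pixels"])
r=outl(f,"bottle_tray",.011); print(np.round(r[0],4),r[1],r[2],r[3])
```

```text
grip 0.0427 30.675202812999487
lifted 0.0426 t 43.6833
[0.4181 0.2093] [69.19720459 68.8915863 ] 45.45033645629883 0.81
```

View pics/w12.png

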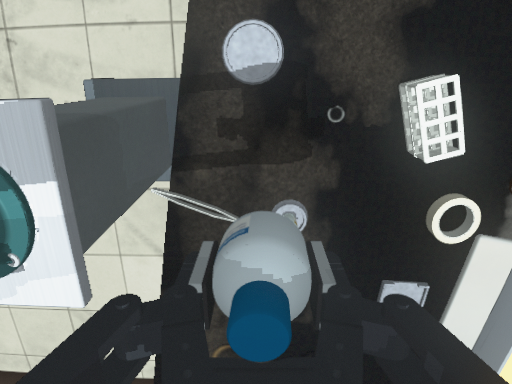

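The bottle is held upright. Its tray is at (253,51), and the rack is still standing at (435,118). I'll place the bottle, then measure the rack and its tray.

Run:
```python
from h import *
p=[.4185,.2088]; y=np.pi/2; z=lower(p,.013,y,up=.2); release(p,z,y,.064,up=.2)
env.reach([.43,.10,.27],ori(y)); f=grab_frame("wrist")
for o,zz in dict(bottle=.045,bottle_tray=.011).items():
    r=outl(f,o,zz); print(o, r and (np.round(r[0],4),np.round(r[1],1),np.round(r[2],1),round(r[3],2)))
env.reach([.62,.04,.27],ori(y)); g=grab_frame("wrist")
for o,zz in dict(rack=.052).items():
    r=outl(g,o,zz); print(o, r and (np.round(r[0],4),np.round(r[1],1),np.round(r[2],1),round(r[3],2)))
env.reach([.62,-.24,.27],ori(y)); h=grab_frame("wrist")
for o,zz in dict(rack_tray=.011,rack=.052).items():
    r=outl(h,o,zz); print(o, r and (np.round(r[0],4),np.round(r[1],1),np.round(r[2],1),round(r[3],2)))
cv2.imwrite("pics/w13.png",cv2.resize(np.hstack([f["pixels"][:250,150:],g["pixels"][:250,150:450],h["pixels"][:250,150:]]),(800,195),interpolation=cv2.INTER_AREA))
cv2.imwrite("pics/w13g.png",g["pixels"]);print(monitor.read_time())
```

```text
down at 0.0002 dF 4.42
t 49.875
bottle (array([0.418 , 0.2074]), array([41.3, 40.8]), np.float64(89.9), 0.96)
bottle_tray (array([0.4181, 0.2096]), array([69.9, 69.7]), np.float64(89.9), 0.84)
rack (array([0.6267, 0.1389]), array([91.5, 49.3]), np.float64(-75.2), 0.64)
rack_tray (array([ 0.637 , -0.1613]), array([111.4,  69.8]), np.float64(84.9), 0.83)
rack None
52.7583
```

View pics/w13.png

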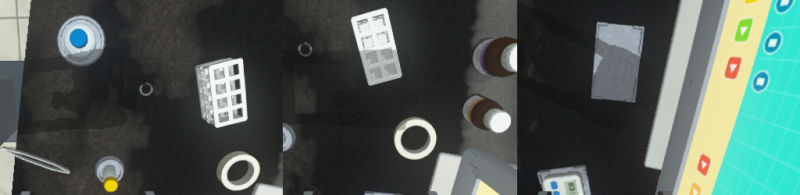

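The bottle is in its coaster at (79,40) in the left view. The rack is at (375,46) in the middle view and the rack tray at (618,62) on the right, all matching the given sizes. I'll carry the rack in a straight line, clear of the bottles and monitor.

Run:
```python
from h import *
y=np.deg2rad(104.8); p=[.637,-.1613]; y2=np.deg2rad(84.8)
env.line_to([.61,.03,.2],ori(np.pi/2),rate=.25)
pick([.6267,.1389],.015,y,.068,30,up=.15)
env.line_to([*p,.15],ori(y2),rate=.2)
z=lower(p,.020,y2); release(p,z,y2,.066,up=.15)
env.line_to([.60,-.25,.27],ori(y2),rate=.2); h=grab_frame("wrist")
for o,zz in dict(rack_tray=.011,rack=.057).items():
    r=outl(h,o,zz); print(o, r and (np.round(r[0],4),np.round(r[1],1),np.round(r[2],1),round(r[3],2)))
env.line_to([.36,-.25,.3],ori(y2),rate=.25)
f=grab_frame("top")
cv2.imwrite("pics/w14.png",np.hstack([h["pixels"][:250,150:450],cv2.resize(f["pixels"][135:260,120:390],(500,231),interpolation=cv2.INTER_CUBIC).repeat(1,0) if 0 else cv2.resize(f["pixels"][135:260,120:390],(500,250),interpolation=cv2.INTER_CUBIC)]));print(monitor.read_time())
```

```text
grip 0.0479 31.121289879083633
lifted 0.0478 t 57.35
down at 0.0002 dF 1.31
t 63.3667
rack_tray (array([ 0.6368, -0.1612]), array([111.5,  70.3]), np.float64(85.1), 0.84)
rack (array([ 0.636 , -0.1622]), array([91.8, 50.8]), np.float64(85.1), 0.75)
65.6
```

View pics/w14.png

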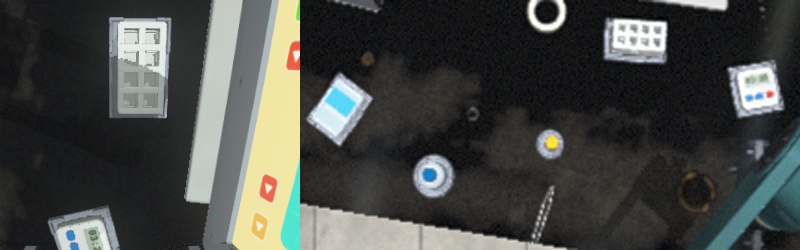

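All five things show in their own trays. The rack at (139,66) in the left half is centred, and in the right half the vial (550,143), bottle (432,176), box (340,108) and timer (756,88) are upright or flat. The arm is clear.

```bash
python3 -c "
from h import *
print(monitor.read_wrist_force()); print(hand_in())"
```

```text
[0.62030269 0.70784418 0.23545733]
the job is handed in; nothing more can be done
None
```

Both stacks are apart, all five things are in their own trays with the vial and bottle upright, and the job was handed in at about 66 s of the 128 s allowed (the hand-in returned no verdict).

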